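# Tighten the stone specimen clamp with a hex key

### The job

Take the large hex key with the red T-handle from the wooden stand and feel its tip, pressing only gently, into the sunken hex socket of the blue specimen clamp's screw until it is fully home; only then turn it clockwise (seen from above), keeping it fully home, until the screw comes up solid against its stop, without wrenching it further. Pull the key straight out, put it back in its empty hole in the stand, all the way down, and let go, leaving the other things where they are.

Things in the scene. Friction and masses are not known exactly. Their poses are not given: they have to be found in the camera images.
- key: Large hex key to use: 108 mm tall, 0.3 kg, standing upright in one of the two stand holes (which one varies). Origin: centre of the tip's end face; z up the shank, x along the T-bar. From the tip: a round pilot 5 mm long (16 mm in diameter widening to 22.5), 57 mm of hex shank 22 mm across flats, black flange 42 mm in diameter (62 to 68 mm), neck 16 mm in diameter to 84 mm, red T-bar.
- key_handle (a point): Middle of the large key's red T-bar (100 mm long in x, 18 mm thick in y, 24 mm tall), 96 mm above the tip on the key's axis: the place to grip, across the 18 mm. In the stand the key hangs by its flange on the stand's top, this point 104 mm above the bench.
- key_tip (a point): Centre of the end face of the large key's tip; 8 mm above the bench while the key is in the stand.
- clamp: Specimen clamp, fixed: dark steel base plate with a stone under a blue strap. Origin on the bench under the screw's axis, z up; plate x -45 to 45, y -205 to 45 mm; strap to the -y side, 48 mm high. The blue boss round the screw is 70 mm in diameter, 56 mm high, its bore 50 mm; in it the round screw head, 45 mm in diameter, its rim 4 mm below the boss's top.
- socket_mouth (a point): Centre of the hex socket's mouth, in the plane of the screw head's rim, 52 mm above the bench. Socket 23 mm across flats, 16 mm deep. How its flats are turned is random, unrelated to the clamp's yaw or the joint's value: feel or see it. Out of phase only the 5 mm pilot enters; the shank drops in within 5 degrees of a fit (every 60 degrees).
- socket_floor (a point): Centre of the socket's flat floor, 16 mm below the mouth, 36 mm above the bench; the end face of the key's tip rests on it when the key is fully home.
- screw (a joint): How far the screw is turned, in rad, growing clockwise seen from above. It starts between 0 and 0.45 and comes up against a solid stop at 1.2 (tight); it can also be loosened, to -0.6. Friction of about 0.2 N m resists it and holds it where it is left.
- stand: Wooden key stand, fixed: block 60 x 190 x 70 mm (x, y, z), origin at the centre of its underside; two round upright holes 29 mm in diameter, 66 mm deep, chamfered by 2 mm, at y = -60 and +60 mm.
- hole_a (a point): Centre of the mouth of the stand's hole at its -y side, on the top face, 70 mm above the bench.
- hole_b (a point): Centre of the mouth of the stand's hole at its +y side, on the top face, 70 mm above the bench.
- small_key: Bystander: small hex key with a yellow T-bar, 14 mm across flats, otherwise shaped like the large one; it stands in the other hole of the stand. Too small for the screw; leave it.
- jar: Bystander: sample jar, 60 mm in diameter, 85 mm tall, origin at the centre of its underside.
- core: Bystander: short round stone core, 48 mm in diameter, 38 mm tall, origin at the centre of its underside.
- brush: Bystander: cleaning brush lying on the bench, origin under its middle.
There are look-alikes about, which are no part of the job. What is shaped like the key but green or turquoise is not meant.

How it is judged:
On the way, in this order (a step that is already met when the one before it is completed fails the run):
1. the red key is seated fully in the socket, tip within 2.5 mm of the floor, before the screw is turned (still below 0.75 rad) (distance between key_tip and socket_floor below 0.0035 m and z of key_tip in the frame of socket_floor below 0.0025 m and angle between key's own z axis and vertical below 0.12 rad and value of joint screw below 0.75 rad), for 0.2 s.
2. the screw is turned tight (above 1.12 rad) with the key still fully home (value of joint screw above 1.12 rad and z of key_tip in the frame of socket_floor below 0.0025 m and distance between key_tip and socket_floor below 0.0035 m), for 0.1 s.
At the end, for the whole second after the job is handed in: The screw is tight (above 1.1 rad), and the red key is back in a hole of the stand, within 8 mm of its centre, down on its flange (tip less than 12 mm above the bench), upright within 0.1 rad and at rest (value of joint screw above 1.1 rad and (horizontal distance between key and hole_a below 0.008 m or horizontal distance between key and hole_b below 0.008 m) and height (world z) of key_tip below 0.012 m and angle between key's own z axis and vertical below 0.1 rad and linear speed of key below 0.02 m/s); the robot touches nothing.
It fails at once if the key is pressed hard while it is not yet in the socket (tip more than 6 mm above the floor): its contact forces on the clamp and screw add up to over 30 N (contact force between key and clamp above 30 N and z of key_tip in the frame of socket_floor above 0.006 m).
It fails at once if before the screw is tight, the key is forced: its contact forces on the clamp and screw add up to over 60 N (contact force between key and clamp above 60 N and value of joint screw below 1.05 rad).
It fails at once if the tight screw is wrenched: the key's contact forces on it add up to over 150 N (contact force between key and clamp above 150 N).
It fails at once if the screw is turned (between 0.75 and 1.05 rad) while the key is not fully home (value of joint screw between 0.75 and 1.05 rad and z of key_tip in the frame of socket_floor above 0.0035 m).
It fails at once if a bystander (small key, jar, core or brush) is moved by more than 25 mm (distance of any of small_key, jar, core, brush from where it was at the start of the episode above 0.025 m).
It also fails if it takes over 64 s, if anything falls off the work surface, if the arm or the gripper's body presses on something with over 40 N, if the wrist force passes 120 N, or if a joint passes its speed limit or range.

### The arm

A 7-joint arm with a two-finger parallel gripper is mounted at the origin on the work surface. World frame = base frame: x ahead of the robot, y to its left, z up, the work surface at z = 0. Lengths are in m, angles in rad, forces in N, time in s.
With the tool pointing down it reaches from about 0.425 to 0.925 m from the base axis. Payload 6.8 kg.
Tool frame: the origin (TCP) lies midway between the tips of the shut fingers; the grasp point (between the pads) lies 19 mm behind it; x points along the fingers, y is the direction in which the jaws open and shut, and the axes are right-handed (so a half turn about x gives the same grasp; the last joint's range is limited). The gripper opens to 85 mm and grips with 20 to 120 N. Pads are 22 mm wide; open, the fingers measure 114 mm over their backs; the gripper's body (76 mm by 85 mm) begins 54 mm behind the grasp point. The pads swing forward as they close: fully open they stand 13 mm farther back than shut.
Start: joints at [-1.457, 0.477, 0.022, 1.555, -0.011, 1.109, -0.083], TCP at [0.148, 0.658, 0.231] pointing down, gripper open.
Joint ranges: [-2.96, 2.96], [-0.34, 2.1], [-1.41, 1.46], [0.24, 2.44], [-1.37, 4.51], [0.17, 1.92], [-2.96, 2.96]. Speed limits (rad/s): [2.39, 2.39, 3.14, 3.14, 3.14, 3.14, 3.14].

### API

Orientations are given as a rotation vector (axis times angle).
In Python, from bench import r, viewer, nets gives the robot as it stands.
- The arm moves only by the shell command python3 -m pendant 'ROWS' [FORCE]. ROWS is JSON, one flat list of numbers, 5 for each row, row after row: the finger opening in mm, from 0 to 85.4, then the shift along the tool's x, y, z in mm, then the turn about the tool's x in rad. A call has 1 to 20 rows; each row shifts and turns the commanded pose from where the row before left it, along the tool's axes as they then stand; what a row does not reach is not made up. A row lasts 1/8 s, in which the tool goes at most 62.5 mm and 10.7 degrees, less where a joint would pass 70% of its speed; a pose out of reach is approached as far as the arm can. A call with a gripper value outside its range is refused whole. The fingers move at their own pace and stop on an object; FORCE is the grip in N (left out, the last holds). Time passes only in rows, so rows that do not move let the fingers close. It gives the time, the measured TCP pose, the force and the opening at its end, in the units of the state.
- r.get_obs(): the state, without advancing time (a new reading comes with each control period).
- viewer.grab_frame(name): name is "side" or "top"; returns (picture, depth): 480x640x3 uint8, red, green, blue; 480x640 float32, m along the optical axis (not along the pixel's ray), 0 where there is no reading.
- viewer.calibration(name): a dict with "mtx" (3x3 intrinsics, pixels), "world_to_cam" (4x4, takes a point from world to camera coordinates). Camera axes: x right, y up, looking along -z (the intrinsics and any distortion apply to the point x, -y, -z); pixel columns grow to the right and rows downward; lengths in m; the calibration is good to about 2 mm. A picture is of the moment at which its call begins. calibration takes no time and is no camera call.
- r.hand_in(): hands the job in, once; it reports no verdict.
Trained networks look in the newest picture that a camera, given by its name, has taken for a name from the list of things; names that differ only in an ending like _2 or _b are one class to them, and where a whole thing is asked for, a point or a joint stands for the part that bears it (a point fixed in the world has none). Each returns a list of dicts, best first, with "score" (0 to 1); they miss things now and then, are a little off and sometimes report something else, mostly with a low value. They report only what shows in the picture. A call takes as long as a camera call. They do not tell look-alikes from the thing itself.
- nets.look_for(name, camera): "location" ([x, y, z] in m, in world coordinates, good to about 4 mm: the middle of the surface that is visible of it).
- nets.silhouettes(name, camera): "mask" (480x640 bool, what is visible of it).
The state is a dict: "clock": time; "joints": joint angles; "qvel": joint speeds; "tau": joint torques, N m; "tcp_pos": TCP position; "orientation": TCP orientation; "contact_force": force on the tool from outside, world axes, zero at the start; "moment": the same for the moment, N m; "grip_width": finger opening in m.
Only numpy, scipy, OpenCV 4.12 (cv2) and the standard library are available. Lean on these libraries where they do the work, as an engineer would, in place of code of your own. Each camera call takes 0.05 s, during which the arm holds its last target. There are 200 camera calls.

## Working session

There is one attempt and no reset: what is moved stays moved. The work goes in short steps, Python scripts to look and compute and a shell command to move; the robot and the scene stay as the last step left them, time stands still between calls to the robot, and variables do not carry over. Pictures are saved under pics/ and viewed, about 8 in all and at most 12, crops included, and the job is handed in when it is done.

```bash
mkdir -p pics; ls; cat > h.py <<'E'
import numpy as np, cv2
from bench import r, viewer, nets
def grab(n):
    p,d=viewer.grab_frame(n); return p,d
def save(n,p): cv2.imwrite('pics/'+n+'.png',cv2.cvtColor(p,cv2.COLOR_RGB2BGR))
def cloud(n,d):
    c=viewer.calibration(n); K=np.array(c['mtx']); T=np.linalg.inv(np.array(c['world_to_cam']))
    v,u=np.mgrid[0:480,0:640]
    X=np.stack([(u-K[0,2])/K[0,0]*d,-(v-K[1,2])/K[1,1]*d,-d],-1)
    return X@T[:3,:3].T+T[:3,3]
def proj(n,P):
    c=viewer.calibration(n); K=np.array(c['mtx']); W=np.array(c['world_to_cam'])
    q=W[:3,:3]@np.array(P)+W[:3,3]; return K[0,0]*q[0]/-q[2]+K[0,2], K[1,2]+K[1,1]*q[1]/q[2]
E
python3 - <<'E'
from h import *
print(viewer.calibration('top')); print(viewer.calibration('side')['mtx'])
ps=[]
for n in('top','side'):
    p,d=grab(n); ps.append(p)
    for t in('key','small_key','clamp','socket_mouth','stand','jar','core','brush'):
        print(n,t,[(round(x['score'],2),np.round(x['location'],3).tolist(),np.round(proj(n,x['location'])).tolist()) for x in nets.look_for(t,n)[:4]])
    save(n+'0',p)
print(r.get_obs())
E
```

```text
pics
{'mtx': array([[521.93484954,   0.        , 316.11439507],
       [  0.        , 521.93484954, 234.04117766],
       [  0.        ,   0.        ,   1.        ]]), 'world_to_cam': array([[-0.01395443, -0.99944346,  0.03029917,  0.07067087],
       [ 0.98698945, -0.00891368,  0.16053776, -0.55964853],
       [-0.16017834,  0.03214518,  0.98656454, -0.82613059],
       [ 0.        ,  0.        ,  0.        ,  1.        ]])}
[[516.84506835   0.         322.82019881]
 [  0.         516.84506835 245.88145596]
 [  0.           0.           1.        ]]
top key [(0.77, [0.629, 0.302, 0.106], [164.0, 185.0]), (0.72, [0.398, 0.142, 0.108], [267.0, 335.0]), (0.72, [0.716, 0.024, 0.112], [341.0, 131.0]), (0.63, [0.52, 0.09, 0.114], [301.0, 253.0])]
top small_key [(0.59, [0.523, 0.205, 0.116], [225.0, 251.0]), (0.25, [0.497, -0.155, 0.037], [447.0, 271.0])]
top clamp [(0.93, [0.497, -0.153, 0.039], [447.0, 271.0])]
top socket_mouth [(0.87, [0.501, -0.151, 0.033], [444.0, 269.0]), (0.53, [0.518, 0.091, 0.115], [301.0, 254.0])]
top stand [(0.92, [0.523, 0.152, 0.067], [262.0, 255.0]), (0.5, [0
[... 796 characters left out ...]
85, 0.158, 0.02], [388.0, 242.0])]
{'clock': 0.9, 'joints': array([-1.45709361,  0.47699571,  0.02237597,  1.55540492, -0.01151046,
        1.10929482, -0.08304813]), 'qvel': array([ 0.00025302, -0.00101467, -0.00122238, -0.00074361,  0.00033573,
       -0.00080775, -0.00031657]), 'tau': array([ 1.70704893e-04, -5.96302056e+01,  1.60685297e+00, -2.81547958e+01,
        1.25080469e-02,  1.68500963e-03,  1.51823309e-05]), 'tcp_pos': array([0.14847148, 0.65848401, 0.23130823]), 'orientation': array([ 0.17412342,  1.56380863, -0.17408176]), 'contact_force': array([ 0.75221181, -0.35554097, -0.61657436]), 'moment': array([-0.01903181, -0.00729442, -0.02850399]), 'grip_width': 0.08539904762935296}
```

View pics/top0.png

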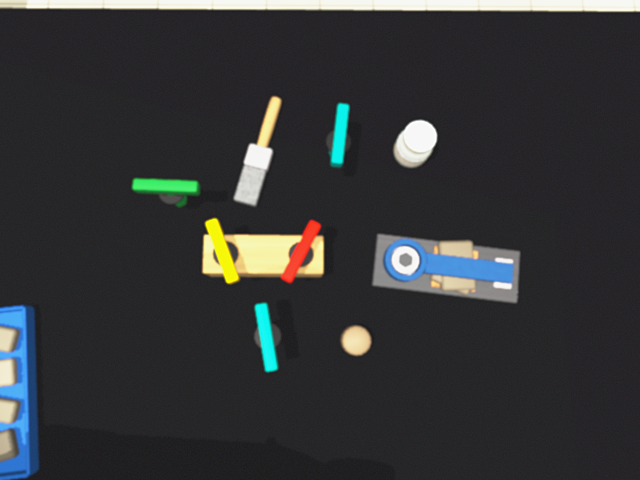

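View pics/side0.png

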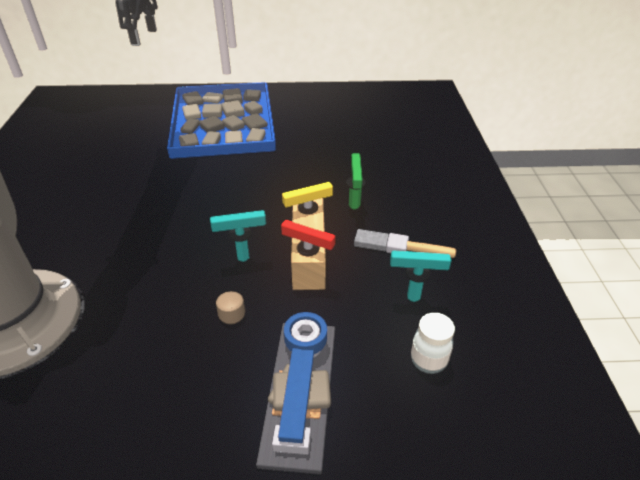

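```bash
cat >> h.py <<'E'
from scipy.spatial.transform import Rotation as Ro
def tool():
    o=r.get_obs(); return o,Ro.from_rotvec(o['orientation']).as_matrix()
def redbar(p,d,n,zmin=.085):
    X=cloud(n,d); h=cv2.cvtColor(p,cv2.COLOR_RGB2HSV); 
    m=((h[...,0]<8)|(h[...,0]>172))&(h[...,1]>150)&(h[...,2]>60)&(d>0)&(X[...,2]>zmin)
    top=m&(X[...,2]>np.percentile(X[m][:,2],80)-.006)
    rc=cv2.minAreaRect((X[top][:,:2]*1000).astype(np.float32)); b=cv2.boxPoints(rc); e=max((b[1]-b[0],b[2]-b[1]),key=np.linalg.norm)
    return np.round(rc[0],1),np.round(rc[1],1),np.degrees(np.arctan2(e[1],e[0])),np.median(X[top][:,2]),m.sum()
E
python3 - <<'E'
from h import *
for n in('top','side'):
    p,d=grab(n); X=cloud(n,d); print(n,redbar(p,d,n))
    h=cv2.cvtColor(p,cv2.COLOR_RGB2HSV)
    bl=(h[...,0]>100)&(h[...,0]<125)&(h[...,1]>120)&(abs(X[...,2]-.056)<.005)&(X[...,0]>.42)&(X[...,0]<.62)&(X[...,1]<0.0)&(X[...,1]>-.13)
    P=X[bl]; print('boss',len(P),P.min(0),P.max(0),np.median(P[:,2]))
    rc=cv2.minEnclosingCircle((P[:,:2]*1000).astype(np.float32)); print(rc)
    st=(abs(X[...,2]-.07)<.004)&(X[...,0]>.45)&(X[...,0]<.6)&(X[...,1]>.02)&(X[...,1]<.3)&(h[...,0]<25)&(h[...,0]>10)&(h[...,1]>40)
    print('stand',cv2.minAreaRect((X[st][:,:2]*1000).astype(np.float32)),np.median(X[st][:,2]))
    if n=='top':
        a=cv2.resize(p[225:295,365:445],None,fx=8,fy=8,interpolation=cv2.INTER_CUBIC)
        b=cv2.resize(p[215:290,270:335],None,fx=7,fy=7,interpolation=cv2.INTER_CUBIC)
        a=cv2.resize(a,(400,350));b=cv2.resize(p[215:285,262:342],(400,350),interpolation=cv2.INTER_CUBIC)
        a=cv2.resize(p[240:280,383:428],(394,350),interpolation=cv2.INTER_CUBIC)
        save('crop1',np.hstack([a,b]))
o,R=tool(); print(R.round(3))
E
```

```text
top (array([523.3,  89.9]), array([ 18. , 100.2]), np.float32(-28.14052), np.float64(0.11588418858879301), np.int64(774))
boss 646 [ 0.48123288 -0.12422887  0.05101594] [ 0.5495476  -0.04763929  0.06027533] 0.05600290028290478
((513.514892578125, -86.71177673339844), 39.08259582519531)
stand ((524.088623046875, 150.3086700439453), (188.95323181152344, 60.363834381103516), 89.31800842285156) 0.07005732156732525
side (array([523.4,  90. ]), array([20.5, 99.4]), np.float32(-28.093876), np.float64(0.11519916162363242), np.int64(804))
boss 633 [ 0.48212818 -0.12839646  0.05100517] [ 0.54922631 -0.04570582  0.05909537] 0.05552768087414017
((512.2789916992188, -88.27993774414062), 42.62918472290039)
stand ((524.141357421875, 149.27833557128906), (189.7654266357422, 59.9154167175293), 89.11155700683594) 0.06996249345678451
[[-0.     0.22   0.975]
 [ 0.     0.975 -0.22 ]
 [-1.     0.    -0.   ]]
```

View pics/crop1.png

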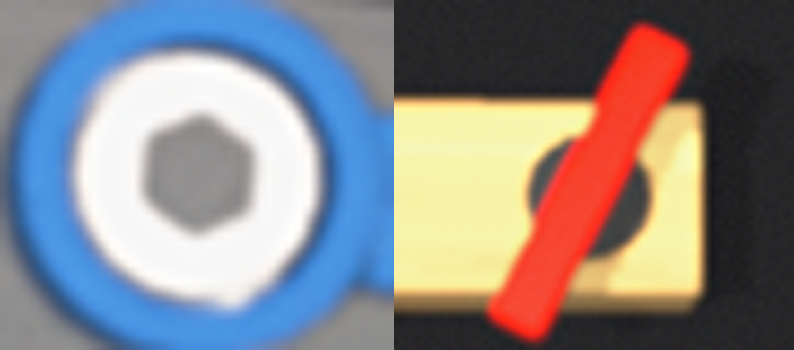

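Candidates in the top picture: red bar on the stand (301,251), yellow small key (222,251), green (166,186), turquoise (340,135) and (266,337). The crop confirms that the red one is in the hole nearest the clamp. In the close crop the hex socket has its corners up and down in the image, centred near (405.6,260).

```bash
python3 -m pendant '[60,0,-33.7,35,0, 60,0,-33.7,35,0, 60,0,-33.7,35,0, 60,0,-33.7,35,0, 60,0,-33.7,35,0, 60,0,-33.7,35,0, 60,0,-33.7,35,0, 60,0,-33.7,35,0, 60,0,-33.7,35,0, 60,0,-33.7,35,0, 60,0,-33.7,35,0, 60,0,-33.7,35,0, 60,0,-33.7,35,0, 60,0,-33.7,35,0, 60,0,0,0,0.135, 60,0,0,0,0.134, 60,0,0,0,0]'
python3 - <<'E'
from h import *
o,R=tool(); print(o['joints'].round(3),R.round(3),o['contact_force'],o['moment'])
print('to grasp, mm tool:',R.T@(np.array([.5233,.090,.085])-o['tcp_pos'])*1000,'jaw ang',np.degrees(np.arctan2(R[1,1],R[0,1])))
p,d=grab('top'); 
c=viewer.calibration('top');K=c['mtx'];T=np.linalg.inv(c['world_to_cam'])
# socket hex
g=cv2.cvtColor(p,cv2.COLOR_RGB2GRAY)[240:280,383:428]
G=cv2.resize(g,None,fx=8,fy=8,interpolation=cv2.INTER_CUBIC)
print(g[20,15:32])
_,B=cv2.threshold(G,190,255,0)
def world(u,v,z):
    u=383+(u+.5)/8-.5; v=240+(v+.5)/8-.5
    ray=np.stack([(u-K[0,2])/K[0,0],-(v-K[1,2])/K[1,1],-np.ones_like(u)],-1)@T[:3,:3].T
    return T[:3,3]+ray*((z-T[2,3])/ray[...,2])[...,None]
cs,_=cv2.findContours(255-B,cv2.RETR_CCOMP,cv2.CHAIN_APPROX_NONE)
for c_ in cs:
    A=cv2.contourArea(c_)
    if 5000<A<60000:
        q=c_[:,0,:].astype(float); W=world(q[:,0],q[:,1],.052)[:,:2]*1000
        M=cv2.moments(W.astype(np.float32)); ctr=np.array([M['m10'],M['m01']])/M['m00']
        V=W-ctr; th=np.arctan2(V[:,1],V[:,0]); rr=np.hypot(*V.T)
        z=np.sum((rr-rr.mean())*np.exp(-6j*th)); print('contour',A,ctr,'r',rr.mean(),rr.min(),rr.max(),'corner deg',np.degrees(-np.angle(z)/6))
E
```

```text
clock: 3.12
tcp_pos: [0.5228, 0.0904, 0.2314]
orientation: [0.384, 1.536, -0.384]
contact_force: [-0.6, 0.0, 0.6]
grip_width: 0.0603
[-0.63   0.246  0.406  1.922 -0.115  0.995  0.909] [[ 0.     0.47   0.882]
 [ 0.     0.882 -0.47 ]
 [-1.     0.     0.   ]] [-0.57393324  0.02384259  0.59301287] [ 0.02063821 -0.00134184 -0.04607106]
to grasp, mm tool: [146.36807729  -0.15267255   0.655092  ] jaw ang 61.94162034451853
[151 146 141 136 129 122 117 115 116 117 117 116 118 135 182 221 230]
contour 13948.0 [517.47866364 -90.62610649] r 15.727083362094342 2.858680461263483 26.04482328206518 corner deg -11.927073085589278
```

```bash
python3 -m pendant '[60,40,0,0.6,0, 60,40,0,0,0, 60,36,0,0,0, 60,20,0,0,0, 60,10.4,0,0,0, 60,0,0,0,0, 0,0,0,0,0, 0,0,0,0,0, 0,0,0,0,0, 0,0,0,0,0, 0,0,0,0,0, 0,0,0,0,0]' 80
python3 - <<'E'
from h import *
p=cv2.cvtColor(cv2.imread('pics/top0.png'),cv2.COLOR_BGR2RGB)
c=viewer.calibration('top');K=c['mtx'];T=np.linalg.inv(c['world_to_cam'])
g=cv2.cvtColor(p,cv2.COLOR_RGB2GRAY)[240:280,383:428]
G=cv2.resize(g,None,fx=8,fy=8,interpolation=cv2.INTER_CUBIC)
print(g[20,8:36])
def world(u,v,z):
    u=383+(u+.5)/8-.5; v=240+(v+.5)/8-.5
    ray=np.stack([(u-K[0,2])/K[0,0],-(v-K[1,2])/K[1,1],-np.ones_like(u)],-1)@T[:3,:3].T
    return T[:3,3]+ray*((z-T[2,3])/ray[...,2])[...,None]
for th_ in(180,195,210):
  _,B=cv2.threshold(G,th_,255,0)
  cs,_=cv2.findContours(B,cv2.RETR_CCOMP,cv2.CHAIN_APPROX_NONE)
  for c_ in cs:
    A=cv2.contourArea(c_)
    if 5000<A<60000:
        q=c_[:,0,:].astype(float); W=world(q[:,0],q[:,1],.052)[:,:2]*1000
        M=cv2.moments(W.astype(np.float32)); ctr=np.array([M['m10'],M['m01']])/M['m00']
        V=W-ctr; th=np.arctan2(V[:,1],V[:,0]); rr=np.hypot(*V.T)
        z=np.sum((rr-rr.mean())*np.exp(-6j*th)); print(th_,A,ctr,'r',rr.mean(),rr.min(),rr.max(),'corner deg',np.degrees(-np.angle(z)/6))
E
```

```text
clock: 4.68
tcp_pos: [0.5239, 0.0905, 0.0858]
orientation: [0.385, 1.535, -0.384]
contact_force: [-1.7, 0.1, 7.0]
grip_width: 0.0167
[181 243 250 248 247 247 248 241 187 143 143 145 145 144 145 144 145 146
 145 141 165 226 247 247 246 247 250 241]
180 39844.0 [514.99372196 -81.30438866] r 23.32201482640967 22.63294501660932 25.84269643814225 corner deg 20.603141656695584
180 8031.5 [515.45131542 -81.77639155] r 10.479500725213766 9.787561126859073 11.16016856087582 corner deg -7.381190323070543
195 38660.5 [515.00413295 -81.3684203 ] r 22.971002650053236 22.30520830085134 25.389703114308304 corner deg 20.113832190047027
195 8652.5 [515.46091715 -81.79141042] r 10.87592456027235 10.236385773539016 11.523500336582485 corner deg -7.52965975531549
210 37455.5 [515.02522488 -81.43073697] r 22.611108943098415 21.947323148979546 24.861482450956256 corner deg 20.25034271787958
210 9324.0 [515.46052684 -81.81273689] r 11.288101192031542 10.64247626221278 11.92983131182002 corner deg -7.433536682080699
```

```bash
python3 -m pendant '[0,-10,0,0,0, 0,-20,0,0,0, 0,-28,0,0,0, 0,-30,0,0,0, 0,-7,0,0,0, 0,0,0,0,0]'
python3 - <<'E'
from h import *
o,R=tool(); print(R.round(4),o['contact_force'],o['moment'],o['joints'].round(2),np.round(o['tcp_pos'],4))
p,d=grab('side'); q=np.array(proj('side',o['tcp_pos']-[0,0,.045])).astype(int);print(q)
for z in (.077,.02):
    print(z,proj('side',o['tcp_pos']-[0,0,z]))
a=p[q[1]-45:q[1]+45,q[0]-50:q[0]+50]; save('s1',cv2.resize(a,(800,600) if 0 else (780,702-102),interpolation=cv2.INTER_CUBIC))
E
```

```text
clock: 5.42
tcp_pos: [0.5229, 0.0902, 0.1797]
orientation: [0.385, 1.537, -0.384]
contact_force: [0.3, 0.5, -3.1]
grip_width: 0.017
[[-1.000e-04  4.711e-01  8.821e-01]
 [ 2.000e-04  8.821e-01 -4.711e-01]
 [-1.000e+00  1.000e-04 -2.000e-04]] [ 0.33818682  0.47096989 -3.1356125 ] [-0.03813471 -0.00237122  0.02340589] [-0.61  0.31  0.4   1.97 -0.15  0.88  0.94] [0.5229 0.0902 0.1797]
[306 221]
0.077 (np.float64(307.03376428804944), np.float64(235.25589043972812))
0.02 (np.float64(306.4829234401379), np.float64(209.9299670522258))
```

View pics/s1.png

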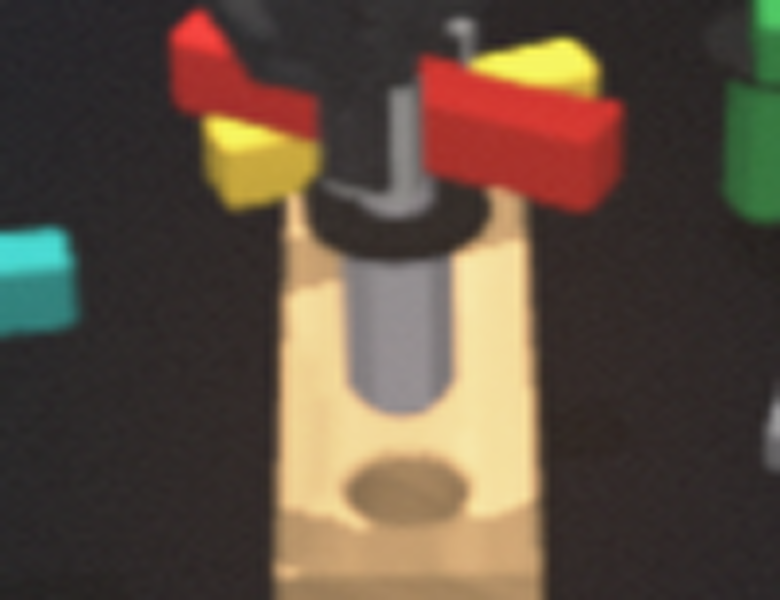

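```bash
python3 - <<'E'
from h import *
p,d=grab('side')
for v in(213,217,220): print(v,p[v,294:320].mean(-1).round().astype(int))
c=viewer.calibration('side');T=np.linalg.inv(c['world_to_cam']);v=T[:3,3]-[.523,.09,.13];print('cam azimuth from key',np.degrees(np.arctan2(v[1],v[0])),v)
E
```

```text
213 [159 157 138 100  64  51  46  47  45  46  45  49  49  48  47  47  45  48
  49  53  87 133 160 189 197 198]
217 [161 162 158 159 158 141 130 127 129 138 143 145 144 144 145 143 137 125
 124 150 203 215 214 212 211 209]
220 [203 206 205 204 201 176 139 129 130 140 146 145 146 146 146 146 138 127
 124 150 204 215 215 212 211 209]
cam azimuth from key -90.317295159631 [-0.00383988 -0.69338226  0.57383338]
```

```bash
python3 -m pendant '[0,0,-25,12,0, 0,0,-40,19,0, 0,0,-45,21.6,0, 0,0,-32,15.6,0, 0,0,-13.1,6,0, 0,0,0,0,0.163, 0,15,0,0,0, 0,15,0,0,0, 0,8,0,0,0, 0,0,0,0,0, 0,0,0,0,0]'
python3 - <<'E'
from h import *
o,R=tool(); print(R.round(4),o['contact_force'],o['moment'],o['joints'].round(2),np.round(o['tcp_pos'],4)*1000)
print('tool mm to socket',R.T@(np.array([.5153,-.0816,.1138])-o['tcp_pos'])*1000)
p,d=grab('side'); q=np.array(proj('side',o['tcp_pos']-[0,0,.07])).astype(int);print(q)
for n in('side',): print(redbar(p,d,n))
s=p[q[1]-45:q[1]+45,q[0]-50:q[0]+50]; s=cv2.resize(s,(390,351),interpolation=cv2.INTER_CUBIC)
p,d=grab('top'); print(redbar(p,d,'top'))
t=p[215:305,355:455]; t=cv2.resize(t,(390,351),interpolation=cv2.INTER_CUBIC); save('s2',np.hstack([s,t]))
E
```

```text
clock: 6.9
tcp_pos: [0.5158, -0.0817, 0.1421]
orientation: [0.512, 1.509, -0.511]
contact_force: [-0.2, 0.5, -3.0]
grip_width: 0.0169
[[ 4.000e-04  6.079e-01  7.940e-01]
 [-1.000e-04  7.940e-01 -6.079e-01]
 [-1.000e+00  2.000e-04  4.000e-04]] [-0.17453432  0.51183027 -2.99134354] [ 0.01993364 -0.00468632 -0.00472449] [-0.35  0.36  0.48  2.03 -0.23  0.8   1.18] [515.8 -81.7 142.1]
tool mm to socket [28.28341569 -0.264402   -0.46840797]
[304 321]
(array([528. , -91.7]), array([21.8, 68.4]), np.float32(-33.26132), np.float64(0.17147150427095892), np.int64(558))
(array([494.1, -60.7]), array([25.9, 40.6]), np.float32(-39.021797), np.float64(0.17230333408932907), np.int64(400))
```

View pics/s2.png

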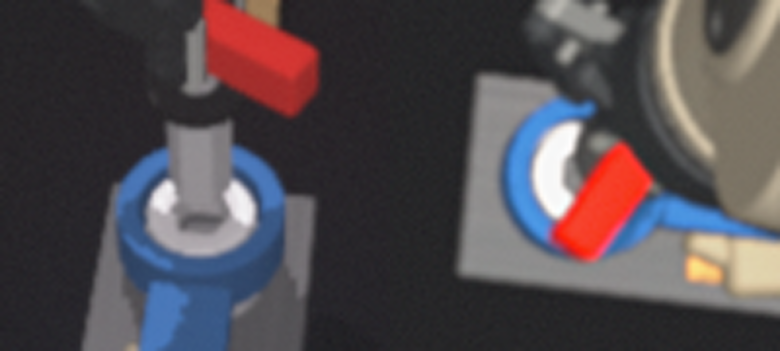

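The key hangs centred over the socket in the side view: shank at (200,170), socket showing just below it at (200,222). I'll lower it gently.

```bash
python3 -m pendant '[0,6,-0.2,-0.4,0, 0,4,0,0,0, 0,2,0,0,0, 0,2,0,0,0, 0,1,0,0,0, 0,1,0,0,0, 0,0,0,0,0]'; python3 -m pendant '[0,1,0,0,0, 0,0,0,0,0]';  python3 -m pendant '[0,1,0,0,0, 0,0,0,0,0]'
```

```text
clock: 7.88
tcp_pos: [0.5151, -0.0815, 0.1259]
orientation: [0.512, 1.51, -0.512]
contact_force: [-0.7, -0.6, -2.4]
grip_width: 0.0168
clock: 8.12
tcp_pos: [0.5151, -0.0815, 0.1249]
orientation: [0.512, 1.509, -0.512]
contact_force: [0.1, 0.7, -2.4]
grip_width: 0.0167
clock: 8.38
tcp_pos: [0.5151, -0.0815, 0.1239]
orientation: [0.512, 1.509, -0.512]
contact_force: [0.8, 0.2, -2.9]
grip_width: 0.0168
```

```bash
python3 -m pendant '[0,1.5,0,0,0, 0,1.5,0,0,0, 0,0,0,0,0]'; python3 -m pendant '[0,1.5,0,0,0, 0,1.5,0,0,0, 0,0,0,0,0]';  python3 -m pendant '[0,1,0,0,0, 0,1,0,0,0, 0,0,0,0,0]'; python3 -m pendant '[0,1,0,0,0, 0,0,0,0,0]'
```

```text
clock: 8.75
tcp_pos: [0.5151, -0.0815, 0.1208]
orientation: [0.512, 1.51, -0.512]
contact_force: [-0.2, -0.3, -3.7]
grip_width: 0.0168
clock: 9.12
tcp_pos: [0.5151, -0.0816, 0.1178]
orientation: [0.512, 1.51, -0.512]
contact_force: [-0.4, -0.6, -3.0]
grip_width: 0.017
clock: 9.5
tcp_pos: [0.5151, -0.0815, 0.1158]
orientation: [0.512, 1.51, -0.512]
contact_force: [-0.4, 0.2, -3.5]
grip_width: 0.0168
clock: 9.75
tcp_pos: [0.5151, -0.0815, 0.1148]
orientation: [0.512, 1.509, -0.512]
contact_force: [0.9, -0.9, -4.4]
grip_width: 0.0169
```

```bash
python3 -m pendant '[0,0.6,0,0,0, 0,0,0,0,0]'; python3 -m pendant '[0,0.6,0,0,0, 0,0,0,0,0]';  python3 -m pendant '[0,0.5,0,0,0, 0,0,0,0,0]'
```

```text
clock: 10.0
tcp_pos: [0.5151, -0.0815, 0.1143]
orientation: [0.512, 1.51, -0.512]
contact_force: [0.4, 0.0, -2.6]
grip_width: 0.0167
clock: 10.25
tcp_pos: [0.5152, -0.0815, 0.1138]
orientation: [0.512, 1.509, -0.512]
contact_force: [0.7, -0.1, -1.7]
grip_width: 0.0169
clock: 10.5
tcp_pos: [0.5153, -0.0816, 0.1137]
orientation: [0.512, 1.509, -0.512]
contact_force: [-2.1, -0.3, 5.5]
grip_width: 0.0168
```

```bash
cat > m.py <<'E'
from h import *
o,R=tool(); print('M',o['moment'].round(3),'F',o['contact_force'].round(1),'yaw',round(np.degrees(np.arctan2(R[1,1],R[0,1])),2),o['joints'].round(2))
E
python3 -m pendant '[0,0,0,0,0, 0,0,0,0,0.05, 0,0,0,0,0.05, 0,0,0,0,0.03, 0,0,0,0,0]'; python3 m.py; python3 -m pendant '[0,0,0,0,0.05, 0,0,0,0,0.05, 0,0,0,0,0]'; python3 m.py
```

```text
clock: 11.12
tcp_pos: [0.5155, -0.0818, 0.1137]
orientation: [0.613, 1.482, -0.613]
contact_force: [-0.8, -1.1, 4.9]
grip_width: 0.0169
M [-0.202  0.363  0.076] F [-0.8 -1.1  4.9] yaw 45.09 [-0.35  0.41  0.49  2.05 -0.28  0.74  1.1 ]
clock: 11.5
tcp_pos: [0.5155, -0.0818, 0.1137]
orientation: [0.69, 1.457, -0.69]
contact_force: [-1.3, -0.1, 5.1]
grip_width: 0.0168
M [-0.138  0.35   0.094] F [-1.3 -0.1  5.1] yaw 39.35 [-0.37  0.42  0.51  2.05 -0.3   0.74  1.01]
```

```bash
for i in 1 2; do python3 -m pendant '[0,0,0,0,0.05, 0,0,0,0,0.05, 0,0,0,0,0.05, 0,0,0,0,0]'|grep tcp; python3 m.py; done
```

```text
tcp_pos: [0.5155, -0.0818, 0.1137]
M [-0.208  0.423  0.102] F [-2.1 -0.8  5.5] yaw 30.75 [-0.4   0.42  0.55  2.05 -0.32  0.75  0.89]
tcp_pos: [0.5154, -0.0818, 0.1137]
M [-0.178  0.445  0.082] F [-1.9 -1.2  6.6] yaw 22.16 [-0.43  0.43  0.59  2.06 -0.35  0.75  0.76]
```

```bash
for i in 1 2 3; do python3 -m pendant '[0,0,0,0,0.04, 0,0,0,0,0.04, 0,0,0,0,0]'|egrep 'tcp_p|clock|width'; python3 m.py; done
```

```text
clock: 12.88
tcp_pos: [0.5154, -0.0818, 0.1137]
grip_width: 0.017
M [-0.125  0.44   0.091] F [-1.3 -1.1  5.4] yaw 17.58 [-0.45  0.44  0.61  2.06 -0.36  0.75  0.7 ]
clock: 13.25
tcp_pos: [0.5154, -0.0818, 0.1137]
grip_width: 0.0166
M [-0.146  0.509  0.067] F [-1.7 -0.2  6.1] yaw 13.0 [-0.46  0.44  0.63  2.06 -0.38  0.76  0.63]
clock: 13.62
tcp_pos: [0.5154, -0.0817, 0.1137]
grip_width: 0.0165
M [-0.095  0.472  0.048] F [-2.2 -1.1  5.7] yaw 8.42 [-0.48  0.45  0.66  2.06 -0.39  0.76  0.57]
```

```bash
for i in 1 2 3; do python3 -m pendant '[0,0,0,0,0.04, 0,0,0,0,0.03, 0,0,0,0,0]'|egrep 'tcp_p'; python3 m.py; done; python3 - <<'E'
from h import *
for n in('side','top'):
    p,d=grab(n); print(redbar(p,d,n))
    a=p[215:305,355:455] if n=='top' else p[265:355,250:350]
    save('s3'+n,cv2.resize(a,(390,351),interpolation=cv2.INTER_CUBIC))
cv2.imwrite('pics/s3.png',np.hstack([cv2.imread('pics/s3side.png'),cv2.imread('pics/s3top.png')]))
E
```

```text
tcp_pos: [0.5153, -0.0817, 0.1137]
M [-0.045  0.464  0.166] F [-1.7 -1.2  6.3] yaw 4.42 [-0.49  0.45  0.67  2.06 -0.41  0.76  0.51]
tcp_pos: [0.5153, -0.0817, 0.1137]
M [-0.065  0.482  0.158] F [-2.1 -0.2  5.7] yaw 0.4 [-0.51  0.46  0.69  2.06 -0.42  0.76  0.45]
tcp_pos: [0.5153, -0.0817, 0.1137]
M [-0.138  0.528  0.097] F [-1.4 -0.4  6.4] yaw -3.6 [-0.52  0.46  0.71  2.06 -0.43  0.77  0.4 ]
(array([515.4, -88.8]), array([85.7, 19. ]), np.float32(86.41245), np.float64(0.14343103507238625), np.int64(615))
(array([511.2, -51.3]), array([38.4, 28.6]), np.float32(89.105606), np.float64(0.14385627886404728), np.int64(338))
```

View pics/s3.png

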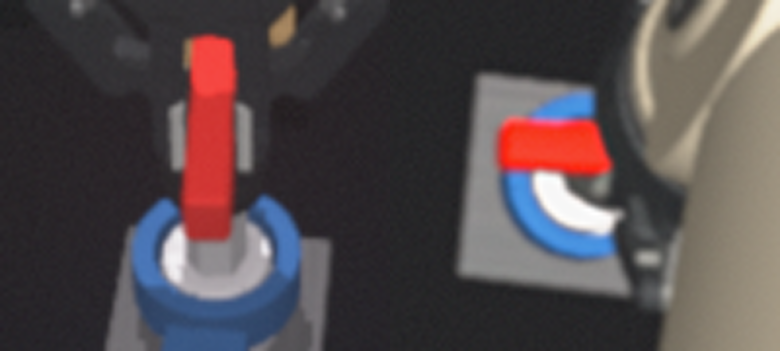

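Side view: the key is home (shank down in the white screw head at (212,260)) and the bar has turned with the gripper. On to the stop, in smaller steps.

```bash
for i in 1 2 3 4 5; do python3 -m pendant '[0,0,0,0,0.02, 0,0,0,0,0.02, 0,0,0,0,0]'|egrep 'tcp_p'; python3 m.py; done
```

```text
tcp_pos: [0.5153, -0.0817, 0.1136]
M [-0.074  0.539  0.119] F [-1.7 -0.5  8.1] yaw -5.89 [-0.53  0.47  0.72  2.06 -0.44  0.77  0.36]
tcp_pos: [0.5153, -0.0817, 0.1137]
M [-0.044  0.617  0.137] F [-1.7  0.1  6.2] yaw -8.18 [-0.53  0.47  0.73  2.06 -0.45  0.77  0.33]
tcp_pos: [0.5153, -0.0817, 0.1137]
M [-0.069  0.625  0.162] F [-2.7  0.3  6.4] yaw -10.47 [-0.54  0.47  0.74  2.06 -0.46  0.77  0.3 ]
tcp_pos: [0.5153, -0.0816, 0.1136]
M [0.    0.67  0.147] F [-2.2  0.5  7.6] yaw -12.76 [-0.55  0.48  0.75  2.06 -0.47  0.77  0.27]
tcp_pos: [0.5153, -0.0817, 0.1137]
M [0.004 0.55  0.164] F [-1.8  1.   6.6] yaw -15.05 [-0.56  0.48  0.77  2.06 -0.47  0.78  0.24]
```

```bash
for i in 1 2 3; do python3 -m pendant '[0,0,0,0,0.02, 0,0,0,0,0.02, 0,0,0,0,0]'|egrep 'tcp_p'; python3 m.py; done
```

```text
tcp_pos: [0.5153, -0.0816, 0.1136]
M [-0.051  0.622  0.239] F [-1.5  0.9  7.3] yaw -17.32 [-0.57  0.48  0.78  2.06 -0.48  0.78  0.21]
tcp_pos: [0.5153, -0.0816, 0.1137]
M [-0.062  0.585  0.546] F [-1.6 -0.1  6.5] yaw -19.56 [-0.57  0.49  0.79  2.06 -0.49  0.78  0.17]
tcp_pos: [0.5153, -0.0815, 0.1136]
M [-0.064  0.561  0.813] F [-2.2 -0.2  6.6] yaw -21.79 [-0.58  0.49  0.8   2.06 -0.5   0.78  0.14]
```

Mz climbs sharply (0.16 → 0.81 N m) from yaw ≈ −17°: solid stop. Unload and pull out.

```bash
python3 -m pendant '[0,0,0,0,0, 0,0,0,0,-0.04, 0,0,0,0,-0.04, 0,0,0,0,-0.03, 0,0,0,0,0]'; python3 m.py; python3 -m pendant '[0,-2,0,0,0, 0,-3,0,0,0, 0,-3,0,0,0, 0,-4,0,0,0, 0,-5,0,0,0]';python3 m.py
```

```text
clock: 18.48
tcp_pos: [0.5153, -0.0817, 0.1137]
orientation: [1.408, 1.068, -1.407]
contact_force: [-2.0, -0.7, 5.4]
grip_width: 0.0167
M [-0.007  0.559 -0.005] F [-2.  -0.7  5.4] yaw -15.63 [-0.56  0.48  0.77  2.06 -0.48  0.78  0.23]
clock: 19.1
tcp_pos: [0.515, -0.0814, 0.1307]
orientation: [1.408, 1.068, -1.408]
contact_force: [0.1, -1.1, -2.5]
grip_width: 0.0167
M [-0.083  0.003  0.046] F [ 0.1 -1.1 -2.5] yaw -15.65 [-0.58  0.46  0.79  2.05 -0.45  0.81  0.21]
```

```bash
python3 -m pendant '[0,-15,0,0,0, 0,-20,0,0,0, 0,-20,0,0,0, 0,-5,0,0,0, 0,0,0,0,0]'; python3 m.py
python3 - <<'E'
from h import *
o,R=tool(); q=np.array(proj('side',o['tcp_pos']-[0,0,.045])).astype(int)
p,d=grab('side'); a=p[q[1]-60:q[1]+60,q[0]-60:q[0]+60]; save('s4',cv2.resize(a,(500,500),interpolation=cv2.INTER_CUBIC))
print(redbar(p,d,'side'),R.round(3),o['tcp_pos'])
E
```

```text
clock: 19.73
tcp_pos: [0.5151, -0.0813, 0.1905]
orientation: [1.408, 1.068, -1.407]
contact_force: [0.9, -0.5, -2.9]
grip_width: 0.0171
M [-0.024  0.044 -0.013] F [ 0.9 -0.5 -2.9] yaw -15.63 [-0.66  0.37  0.87  2.   -0.35  0.93  0.13]
(array([513.9, -88.1]), array([86.1, 18.6]), np.float32(73.29611), np.float64(0.22025732310156876), np.int64(646)) [[ 0.001  0.963 -0.269]
 [ 0.001 -0.269 -0.963]
 [-1.     0.    -0.001]] [ 0.51514841 -0.08133495  0.19048545]
```

View pics/s4.png

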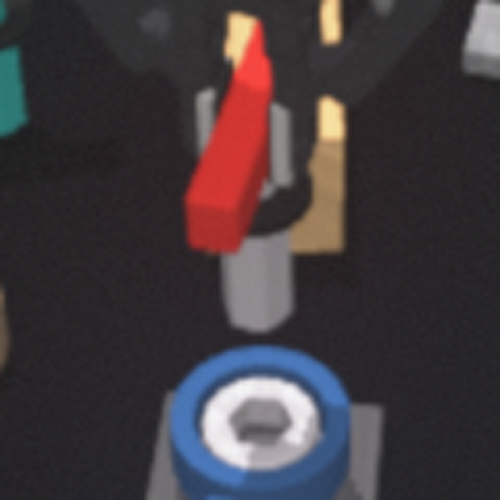

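```bash
python3 -m pendant '[0,0,0,0,-0.17, 0,0,0,0,-0.17, 0,0,0,0,-0.17, 0,0,0,0,-0.17, 0,0,0,0,-0.17, 0,0,0,0,-0.17, 0,0,0,0,-0.17, 0,0,0,0,-0.164, 0,0,25,-12,0, 0,0,40,-19,0, 0,0,45,-21.3,0, 0,0,32,-15.3,0, 0,0,13,-6,0, 0,0,0,0,0, 0,0,0,0,0]'
python3 - <<'E'
from h import *
o,R=tool(); print('tool mm',R.T@(np.array([.5232,.0901,.0856])-o['tcp_pos'])*1000,np.degrees(np.arctan2(R[1,1],R[0,1])))
p,d=grab('side'); print(redbar(p,d,'side'))
q=np.array(proj('side',o['tcp_pos']-[0,0,.08])).astype(int)
a=p[q[1]-60:q[1]+60,q[0]-60:q[0]+60]; save('s5',cv2.resize(a,(500,500),interpolation=cv2.INTER_CUBIC))
E
```

```text
clock: 21.65
tcp_pos: [0.5229, 0.0878, 0.19]
orientation: [0.385, 1.536, -0.387]
contact_force: [-0.2, -0.8, -3.7]
grip_width: 0.017
tool mm [104.34798023   2.3054681   -0.85936842] 61.78948908166983
(array([522.7,  85.7]), array([86.9, 72. ]), np.float32(9.618845), np.float64(0.21892618184984813), np.int64(599))
```

View pics/s5.png

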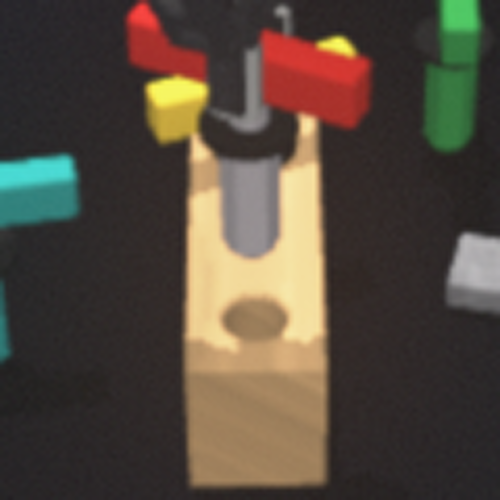

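The key is above the empty hole (shank tip (250,250), hole (253,318)). Correct by 2.3 mm and lower.

```bash
python3 -m pendant '[0,15,2.3,-0.9,0, 0,15,0,0,0, 0,4,0,0,0, 0,0,0,0,0]'|egrep 'tcp_p|force'; python3 -m pendant '[0,3,0,0,0, 0,3,0,0,0, 0,3,0,0,0, 0,3,0,0,0, 0,3,0,0,0, 0,0,0,0,0]';python3 m.py
```

```text
tcp_pos: [0.5231, 0.0921, 0.1556]
contact_force: [0.2, -0.6, -2.0]
clock: 22.95
tcp_pos: [0.5232, 0.0923, 0.1409]
orientation: [0.384, 1.537, -0.384]
contact_force: [0.5, -0.7, -3.0]
grip_width: 0.0169
M [-0.008 -0.036  0.054] F [ 0.5 -0.7 -3. ] yaw 61.93 [-0.66  0.38  0.45  2.01 -0.23  0.8   1.01]
```

```bash
python3 -m pendant '[0,0,-2,1,0, 0,0,0,0,0]'|egrep 'tcp_p|force'; python3 -m pendant '[0,6,0,0,0, 0,8,0,0,0, 0,10,0,0,0, 0,10,0,0,0, 0,8,0,0,0, 0,6,0,0,0, 0,3,0,0,0, 0,1,0,0,0, 0,0,0,0,0]';python3 m.py
```

```text
tcp_pos: [0.5234, 0.0898, 0.1413]
contact_force: [-0.7, -0.7, -3.2]
clock: 24.32
tcp_pos: [0.5235, 0.0901, 0.0894]
orientation: [0.384, 1.536, -0.384]
contact_force: [-0.0, -0.0, -3.2]
grip_width: 0.0169
M [ 0.031  0.011 -0.08 ] F [-0.  -0.  -3.2] yaw 61.93 [-0.62  0.46  0.42  2.04 -0.28  0.7   1.06]
```

```bash
python3 -m pendant '[0,2,0,0,0, 0,1,0,0,0, 0,0,0,0,0]'|egrep 'tcp_p|force'; python3 -m pendant '[0,0.7,0,0,0, 0,0,0,0,0]'|egrep 'tcp_p|force'; python3 -m pendant '[0,0.5,0,0,0, 0,0,0,0,0]'|egrep 'tcp_p|force'
```

```text
tcp_pos: [0.5233, 0.0901, 0.0861]
contact_force: [0.7, -0.0, -3.9]
tcp_pos: [0.5234, 0.0901, 0.0858]
contact_force: [-1.7, 0.4, 3.3]
tcp_pos: [0.5234, 0.0901, 0.0858]
contact_force: [-4.8, -0.3, 9.1]
```

Flange is down on the stand. Open and rise.

```bash
python3 -m pendant '[60,-0.5,0,0,0, 60,0,0,0,0, 60,0,0,0,0, 60,0,0,0,0, 60,-10,0,0,0, 60,-20,0,0,0, 60,-35,0,0,0, 60,-45,0,0,0, 60,-45,0,0,0, 60,0,0,0,0]'
python3 -m pendant '[60,0,-40,-40,0, 60,0,-40,-40,0, 60,0,0,0,0, 60,0,0,0,0]'
python3 - <<'E'
from h import *
o,_=tool(); print(o['contact_force'])
p,d=grab('top'); print(redbar(p,d,'top')); print([np.round(x['location'],3) for t in('jar','core','brush','small_key') for x in nets.look_for(t,'top')[:1]])
a=cv2.resize(p[210:300,190:440],(750,270),interpolation=cv2.INTER_CUBIC)
p,d=grab('side'); print(redbar(p,d,'side'));b=cv2.resize(p[180:360,200:450],(417,300))
save('end',np.vstack([a,np.pad(b,((0,0),(0,333),(0,0)))]))
E
```

```text
clock: 26.45
tcp_pos: [0.5257, 0.0903, 0.2446]
orientation: [0.388, 1.53, -0.38]
contact_force: [-0.1, -0.2, -0.2]
grip_width: 0.0601
clock: 26.95
tcp_pos: [0.4155, 0.0575, 0.2407]
orientation: [0.384, 1.536, -0.383]
contact_force: [0.5, 0.2, 0.8]
grip_width: 0.06
[0.50240429 0.24834008 0.80971004]
(array([511.9,  91.7]), array([ 31.3, 122.2]), np.float32(-17.767445), np.float64(0.11595000064235617), np.int64(644))
[array([ 0.705, -0.106,  0.084]), array([ 0.706, -0.104,  0.085]), array([0.692, 0.162, 0.02 ]), array([0.525, 0.204, 0.114])]
(array([522.4,  89.9]), array([ 20.3, 100.4]), np.float32(-27.33645), np.float64(0.1152613462884649), np.int64(801))
```

View pics/end.png

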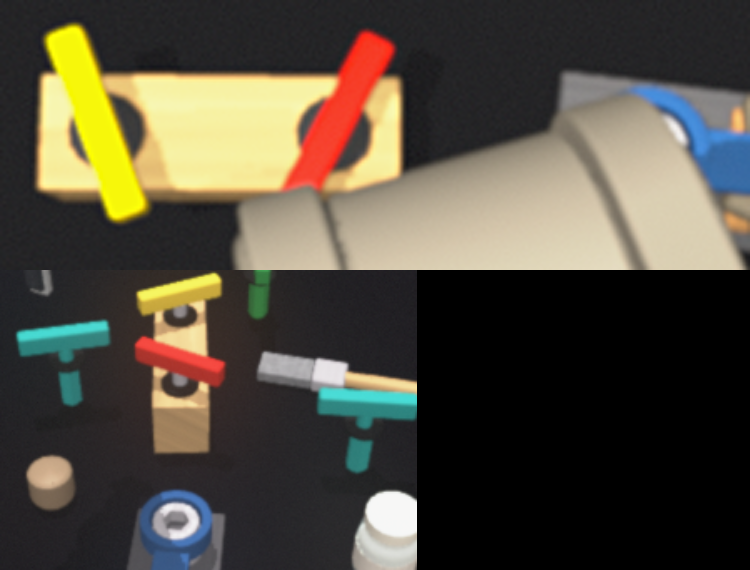

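```bash
python3 -c "
from bench import r
print(r.hand_in())"
```

```text
the job is handed in; nothing more can be done
None
```

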